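Clamp a jar lid in the finishing nest

ROBOT

A 7-joint arm with a two-finger parallel gripper is mounted at the origin on the work surface. World frame = base frame: x ahead of the robot, y to its left, z up, the work surface at z = 0. Lengths are in m, angles in rad, forces in N, time in s.
With the tool pointing down it reaches from about 0.425 to 0.925 m from the base axis. Payload 6.8 kg.
Tool frame: the origin (TCP) lies between the finger pads; the fingertips stand 11 mm ahead of it and the grasp point (between the pads) lies 8 mm behind it; z points along the fingers, y is the line along which they close (so a half turn about z gives the same grasp; the last joint's range is limited). The gripper opens to 85 mm and grips with 20 to 120 N. Pads are 22 mm wide; open, the fingers measure 114 mm over their backs; the gripper's body (76 mm by 85 mm) begins 54 mm behind the grasp point. The pads swing forward as they close: fully open they stand 13 mm farther back than shut.
Start: joints at [1.058, 0.477, 0.022, 1.555, -0.011, 1.109, -0.083], TCP at [0.266, -0.62, 0.242] pointing down, gripper open.
Joint ranges: [-2.96, 2.96], [-0.34, 2.1], [-1.41, 1.46], [0.24, 2.44], [-1.37, 4.51], [0.17, 1.92], [-2.96, 2.96]. Speed limits (rad/s): [2.39, 2.39, 3.14, 3.14, 3.14, 3.14, 3.14].

INTERFACE

Orientations are given as a rotation vector (axis times angle).
In Python, from bench import r gives the robot as it stands.
- The arm moves only by the tool send_rows, never from a script. Its argument "deltas" is a list of rows, each an object of numbers: "dx", "dy", "dz": the shift along the world's x, y, z in mm; "rx", "ry", "rz": the turn, a rotation vector about the world's x, y, z in degrees. A call has 1 to 5 rows; each row is the pose to reach, as a shift and turn from the pose commanded when the call began; what a row does not reach only later rows make up. A row lasts 1/12 s, in which the tool goes at most 41.7 mm and 7.16 degrees, less where a joint would pass 70% of its speed; a pose out of reach is approached as far as the arm can. A call with a gripper value outside its range is refused whole. "jaw" is the finger opening in mm, from 0 to 85.4, set as the call begins (left out, the last holds). The fingers move at their own pace and stop on an object; "newtons" is the grip in N (left out, the last holds). Time passes only in rows, so rows that repeat a pose let the fingers close. It gives the time, the measured TCP pose, the force, the opening and the grip force at its end, in the units of the state.
- r.get_obs(): the state, without advancing time (a new reading comes with each control period).
- r.grab_frame(name): name is "scene" or "top" or "wrist"; returns a dict with "frame" (400x640x3 uint8, blue, green, red), "z_map" (400x640 float32, m along the optical axis (not along the pixel's ray), 0 where there is no reading), "vertical_fov" (degrees; the focal length in pixels is half the picture's height over the tangent of half this angle, whatever the lens; pixels are square), "cx", "cy" (the principal point, pixels), "xyz" and "orientation" of the camera in the world. Camera axes: x right, y down, z forward; pixel columns grow to the right and rows downward; lengths in m; the calibration is good to about 2 mm. The wrist camera is an equidistant fisheye: a pixel r from the principal point sees the ray r / f radians off the axis. A picture is of the moment at which its call begins.
- r.hand_in(): hands the job in; it is judged then, once.
The state is a dict: "clock": time; "joints": joint angles; "qvel": joint speeds; "tau": joint torques, N m; "tcp_pos": TCP position; "orientation": TCP orientation; "contact_force": force on the tool from outside, world axes, zero at the start; "moment": the same for the moment, N m; "grip_width": finger opening in m; "gripper_force": force on a finger pad.
Only numpy, scipy, OpenCV 4.12 (cv2) and the standard library are available. Lean on these libraries where they do the work, as an engineer would, in place of code of your own. Each camera call takes 0.05 s, during which the arm holds its last target. There are 200 camera calls.

TASK

Take the wooden jar lid that has a knob and set it knob up in the round pocket of the bench clamp's wooden nest, its spigot down in the pocket, and let go of it. Then pump the clamp's trigger lever until the sprung jaw bears on the lid's edge, and finish while still holding the trigger pulled, so that the jaw keeps pressing the lid firmly but never hard enough to crush it. Work the jaw only by the trigger and do not disturb the other things on the table.

Things in the scene. Friction and masses are not known exactly. Their poses are not given: they have to be found in the camera images.
- lid_knob (a point): Centre of the knob of the loose wooden jar lid (about 60 g). Knob: upright cylinder 18 mm thick, 24 mm tall, on a flange 60 mm in diameter and 10 mm thick, over a spigot 46 mm in diameter and 8 mm tall. The point is on the lid's axis, 30 mm above the spigot's underside, 12 mm above the flange's top. z up. The lid starts standing on its spigot on the table. The flat lid without a knob is not wanted.
- lid: The same lid; origin at the centre of the spigot's underside, z up through the knob.
- nest (a point): Centre of the mouth of the round pocket, on the nest's top 30 mm above the table. Pocket 52 mm wide, 12 mm deep: the lid has 3 mm play all round and rests on its flange; seated, lid_knob is 22 mm above this point. +y points along the clamp from trigger to fixed jaw, the way the moving jaw advances; z up. The fixed jaw's face is 32 mm to +y and rises 16 mm over the nest. The clamp is fixed.
- pad_front (a point): Centre of the felt front face (44 mm wide, 15 mm tall) of the moving jaw, 39.5 mm above the table; it faces +y of the nest. It moves with the jaw and the pad spring; with a lid centred in the nest it touches the flange when it is 30 mm to -y of the nest. The lid first slides up to 5 mm against the fixed jaw, with little force, before it resists.
- jaw (a joint): Advance of the ratchet bar and jaw, m, 0 (fully back) to 0.066. At 0 the free pad face is 80 mm to -y of the nest's centre. A friction brake of only 5 N holds the bar: it stays where it is pumped to while nothing resists, but once on the lid it slides back, leaving only about 5 N, whenever the trigger is let go.
- pad (a joint): Compression of the two springs behind the jaw's felt-faced pad, m, 0 (free) to 0.010. 5 N of jaw force for each mm: 0.004 means 20 N on the lid. A firm hold is 15 to 35 N; under 10 N is loose, over 45 N crushes the lid.
- trigger (a joint): Angle of the trigger lever, rad: 0 released (a light spring, about 2 N at the bar, returns it), 0.36 fully pulled, at its stop. Pulling moves its upper end to -y of the nest. A pawl catches the bar's 5 mm teeth on the pull and slips over them on the return. A full pull moves the jaw about 12 mm, less up to 5 mm lost to the tooth: it takes several, with the lever let all the way back in between.
- trigger_bar (a point): Centre of the crossbar on top of the trigger lever: round, 12 mm thick, 50 mm long, level along the nest's x. The 9 mm thick lever runs down from it to a pivot 80 mm below, 190 mm to -y of the nest, 90 mm above the table. The bar is 169 mm above the table; a full pull takes it 29 mm to -y. Force on it: about 0.43 of the jaw's plus 4 N. A palm grip stands 55 mm to -y of the pivot, 112 mm tall.
- flat_lid: Flat wooden lid 72 mm in diameter, 11 mm thick, no knob: leave it.
- jar_a: Black candle jar with wooden lid, 68 mm in diameter, 85 mm tall: leave it. Origin under it.
- jar_b: A second such jar, with a paper label: leave it.
- vase: Glass vase, 90 mm in diameter, 170 mm tall: leave it.
- jug: Clear jug with a handle, 84 mm in diameter, 100 mm tall: leave it.
- candle: White pillar candle, 60 mm in diameter, 90 mm tall: leave it.
There are look-alikes about, which are no part of the job. Of the things that look like the lid, take the one that is farthest to the robot's right at the start.

How it is judged:
By the outcome, as a careful person would: the job done as asked, in the order asked, and still so for the second after the job is handed in, while the arm keeps its last pose, push and grip.
It also fails if it takes over 64 s, if anything falls off the work surface, if the arm or the gripper's body presses on something with over 40 N, if the wrist force passes 120 N, or if a joint passes its speed limit or range.

## Working session

There is one attempt and no reset: what is moved stays moved. The work goes in short steps, Python scripts to look and compute and a tool call to move; the robot and the scene stay as the last step left them, time stands still between calls to the robot, and variables do not carry over. Pictures are saved under pics/ and viewed, at most 10 in all, crops included, and the job is handed in when it is done.

Besides the shell and the picture viewer there is one more tool, called after ">>>" as name(argument=value, ...) on one line, values as JSON. send_rows: Moves the arm, as the interface text tells. Its arguments: {"type":"object","properties":{"deltas":{"type":"array","items":{"type":"object","properties":{"dx":{"type":"number"},"dy":{"type":"number"},"dz":{"type":"number"},"rx":{"type":"number"},"ry":{"type":"number"},"rz":{"type":"number"}}}},"jaw":{"type":"number"},"newtons":{"type":"number"}},"required":["deltas"]}

```bash
mkdir -p pics
cat > h.py <<'E'
import numpy as np, cv2
from scipy.spatial.transform import Rotation as R
from bench import r
def grab(n):
    f=r.grab_frame(n); f['f']=200/np.tan(np.radians(f['vertical_fov'])/2)
    o=np.array(f['orientation'],float); f['R']=R.from_rotvec(o).as_matrix() if o.size==3 else o
    f['p']=np.array(f['xyz']); np.savez('/tmp/%s.npz'%n,frame=f['frame'],z=f['z_map'],f=f['f'],c=[f['cx'],f['cy']],R=f['R'],p=f['p']); return f
def load(n): return np.load('/tmp/%s.npz'%n)
def cloud(d):
    z=d['z']; v,u=np.mgrid[:400,:640]; c=np.stack([(u-d['c'][0])/d['f']*z,(v-d['c'][1])/d['f']*z,z],-1)
    w=c@d['R'].T+d['p']; w[z==0]=np.nan; return w
def ray(d,u,v,h):
    k=d['R']@np.array([(u-d['c'][0])/d['f'],(v-d['c'][1])/d['f'],1]); return d['p']+k*(h-d['p'][2])/k[2]
E
python3 - <<'E'
from h import *
for n in('scene','top'):
    f=grab(n); cv2.imwrite(f'pics/{n}0.png',f['frame']); print(n,f['f'],f['p'],f['R'].round(2).tolist())
o=r.get_obs(); print(o['orientation'],o['clock'],o['contact_force'])
E
```

```text
scene 474.6348891904706 [ 1.07644723 -0.81938235  1.15568831] [[0.84, 0.39, -0.38], [0.54, -0.6, 0.59], [0.0, -0.7, -0.71]]
top 496.57663100260754 [0.35913674 0.06243128 1.68407977] [[0.01, -0.99, 0.12], [-1.0, -0.01, -0.01], [0.01, -0.12, -0.99]]
[-3.07592779e+00 -6.31289417e-01  6.58408655e-04] 0.1 [-0.0687693  -0.55723209  0.19087771]
```

View pics/scene0.png

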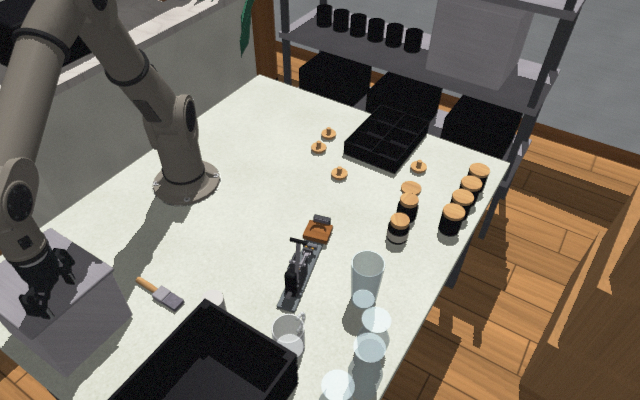

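View pics/top0.png

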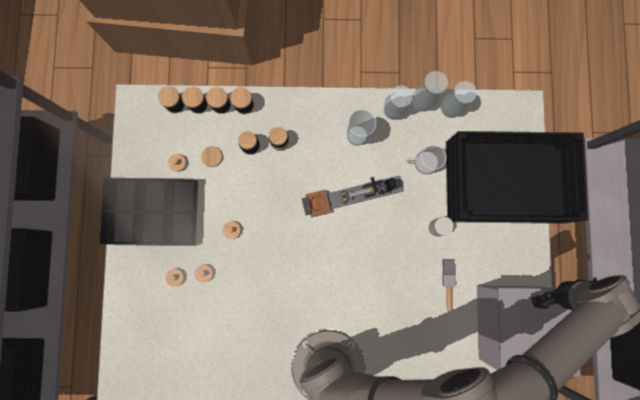

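The top view shows knobbed lids at (177,162), (232,229), (175,277) and (204,273). The one farthest to the robot's right (image right) is (232,229). The clamp's nest is near (318,203), with its trigger near (375,187).

Run:
```python
from h import *
t=load('top');s=load('scene')
W=cloud(t)
for n,(u,v) in dict(a=(177,162),b=(232,229),c=(175,277),d=(204,273)).items():
    print(n,ray(t,u,v,.03).round(3))
b=ray(t,232,229,.02)
for d in(t,s):
    w=cloud(d); m=(np.hypot(w[...,0]-b[0],w[...,1]-b[1])<.045)&(w[...,2]>.006)
    z=w[m]; k=z[z[:,2]>.035]; fl=z[(z[:,2]>.013)&(z[:,2]<.022)]
    for q in(k,fl): print(len(q),q.mean(0).round(4),((q.max(0)+q.min(0))/2).round(4),np.ptp(q,0).round(3))
# clamp pts
for d,n in((t,'top'),(s,'scene')):
    w=cloud(d);c=ray(t,318,203,.03)
    hsv=cv2.cvtColor(d['frame'],cv2.COLOR_BGR2HSV)
    m=(np.hypot(w[...,0]-c[0],w[...,1]-c[1])<.07)&(hsv[...,1]>90)&(w[...,2]>.022)&(w[...,2]<.038)
    q=w[m]; rect=cv2.minAreaRect((q[:,:2]*1000).astype(np.float32)); print(n,'nest',c.round(3),len(q),np.median(q,0).round(4),rect)
    m=(np.hypot(w[...,0]-c[0],w[...,1]-c[1])<.32)&(w[...,2]>.158)&(w[...,2]<.185)&(w[...,1]<c[1]-.1)&(w[...,0]<c[0]+.1)
    q=w[m]; print('bar',len(q),q.mean(0).round(4) if len(q) else '', cv2.minAreaRect((q[:,:2]*1000).astype(np.float32)) if len(q) else '', np.ptp(q,0))
cr=cv2.resize(t['frame'][165:225,295:410],None,fx=6,fy=6,interpolation=cv2.INTER_CUBIC)
cr2=cv2.resize(s['frame'][205:315,265:345],None,fx=5,fy=5,interpolation=cv2.INTER_CUBIC)
cv2.imwrite('pics/c1.png',cr);cv2.imwrite('pics/c2.png',cr2)
```

```text
a [0.67  0.518 0.03 ]
b [0.446 0.326 0.03 ]
c [0.286 0.508 0.03 ]
d [0.3   0.413 0.03 ]
23 [0.4447 0.3298 0.0426] [0.4451 0.3294 0.0429] [0.014 0.017 0.014]
164 [0.4445 0.3289 0.0184] [0.4448 0.3269 0.0175] [0.057 0.064 0.009]
16 [0.4442 0.3277 0.0422] [0.4452 0.3269 0.0433] [0.016 0.024 0.016]
121 [0.4472 0.3256 0.0177] [0.4438 0.3303 0.0174] [0.061 0.064 0.009]
top nest [0.536 0.041 0.03 ] 291 [0.5366 0.0372 0.0298] ((535.7935791015625, 40.32659149169922), (77.28081512451172, 67.78279876708984), 13.801909446716309)
bar 64 [ 0.579  -0.1288  0.1739] ((579.1998291015625, -128.2994384765625), (49.21449661254883, 11.927852630615234), 14.680744171142578) [0.04692452 0.01930345 0.01722036]
scene nest [0.536 0.041 0.03 ] 320 [0.5387 0.0374 0.0294] ((535.773681640625, 40.82568359375), (81.53274536132812, 75.89949798583984), 14.986940383911133)
bar 88 [ 0.5814 -0.1312  0.1709] ((580.8806762695312, -130.68028259277344), (48.23321533203125, 15.521535873413086), 12.08903694152832) [0.04779989 0.02262174 0.02239751]
```

View pics/c1.png

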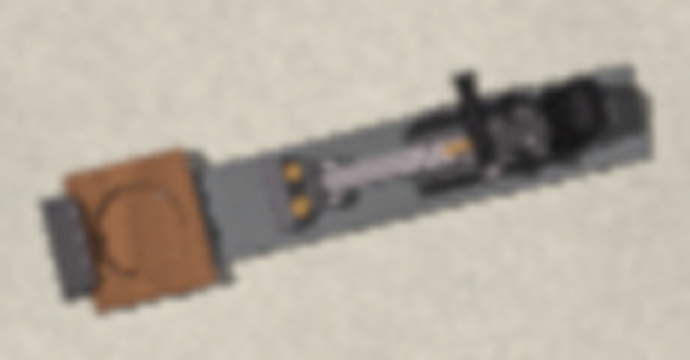

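View pics/c2.png

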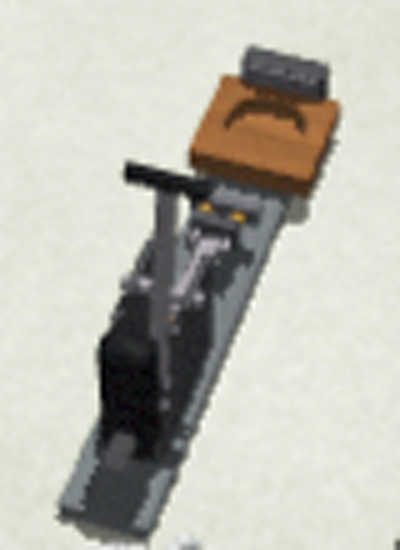

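The crops show the clamp axis turned about 14.5°. The pocket ring is at crop 1 (142,230), the crossbar at (465,115), and the moving jaw is fully back near (297,190). The nest-to-bar distance I measured is 176 mm, against 177 mm expected. I'll move toward the lid now.

>>> send_rows(deltas=[{"dx": 27,"dy": 28,"dz": 10,"rz": 3},{"dx": 54,"dy": 56,"dz": 20,"rz": 6},{"dx": 80,"dy": 84,"dz": 30,"rz": 9},{"dx": 107,"dy": 112,"dz": 40,"rz": 12},{"dx": 134,"dy": 140,"dz": 40,"rz": 16}], jaw=85, newtons=40)

```text
$.deltas[0]: bad value
```

>>> send_rows(deltas=[{"dx": 27,"dy": 28,"dz": 10,"rx": 0,"ry": 0,"rz": 3},{"dx": 54,"dy": 56,"dz": 20,"rx": 0,"ry": 0,"rz": 6},{"dx": 80,"dy": 84,"dz": 30,"rx": 0,"ry": 0,"rz": 9},{"dx": 107,"dy": 112,"dz": 40,"rx": 0,"ry": 0,"rz": 12},{"dx": 134,"dy": 140,"dz": 40,"rx": 0,"ry": 0,"rz": 16}], jaw=85, newtons=40)

```text
clock: 0.52
tcp_pos: [0.4013, -0.4796, 0.2843]
orientation: [2.956, 1.056, 0.002]
contact_force: [-0.1, -0.7, 0.5]
grip_width: 0.0851
gripper_force: 0.0
```

>>> send_rows(deltas=[{"dx": 22,"dy": 32,"dz": 0,"rx": 0,"ry": 0,"rz": 4},{"dx": 44,"dy": 64,"dz": 0,"rx": 0,"ry": 0,"rz": 8},{"dx": 66,"dy": 96,"dz": 0,"rx": 0,"ry": 0,"rz": 12},{"dx": 88,"dy": 128,"dz": 0,"rx": 0,"ry": 0,"rz": 16},{"dx": 110,"dy": 160,"dz": 0,"rx": 0,"ry": 0,"rz": 20}])

```text
clock: 0.93
tcp_pos: [0.5103, -0.3187, 0.282]
orientation: [-2.729, -1.556, 0.001]
contact_force: [1.0, -0.6, -0.0]
grip_width: 0.0848
gripper_force: 0.0
```

>>> send_rows(deltas=[{"dx": 12,"dy": 38,"dz": 0,"rx": 0,"ry": 0,"rz": 4},{"dx": 24,"dy": 76,"dz": 0,"rx": 0,"ry": 0,"rz": 8},{"dx": 36,"dy": 114,"dz": 0,"rx": 0,"ry": 0,"rz": 12},{"dx": 48,"dy": 152,"dz": 0,"rx": 0,"ry": 0,"rz": 16},{"dx": 60,"dy": 190,"dz": 0,"rx": 0,"ry": 0,"rz": 20}])

```text
clock: 1.35
tcp_pos: [0.5698, -0.1286, 0.2821]
orientation: [-2.417, -2.006, 0.001]
contact_force: [0.9, -0.2, -0.1]
grip_width: 0.0849
gripper_force: 0.0
```

>>> send_rows(deltas=[{"dx": -6,"dy": 36,"dz": 0,"rx": 0,"ry": 0,"rz": 5},{"dx": -12,"dy": 72,"dz": 0,"rx": 0,"ry": 0,"rz": 10},{"dx": -20,"dy": 108,"dz": 0,"rx": 0,"ry": 0,"rz": 15},{"dx": -28,"dy": 144,"dz": 0,"rx": 0,"ry": 0,"rz": 20},{"dx": -35,"dy": 170,"dz": 0,"rx": 0,"ry": 0,"rz": 25.3}])

```text
clock: 1.77
tcp_pos: [0.5336, 0.0431, 0.2822]
orientation: [-1.914, -2.49, -0.001]
contact_force: [0.3, -0.3, -0.7]
grip_width: 0.0852
gripper_force: 0.0
```

Run:
```python
from h import *
f=grab('wrist'); cv2.imwrite('pics/w1.png',f['frame']); print(f['f'],f['p'],f['R'].round(2).tolist(),r.get_obs()['tcp_pos'])
```

```text
309.70691628693146 [0.51347204 0.11558558 0.41361446] [[0.97, 0.25, 0.08], [0.26, -0.92, -0.28], [0.0, 0.29, -0.96]] [0.53223963 0.04869457 0.28247847]
```

View pics/w1.png

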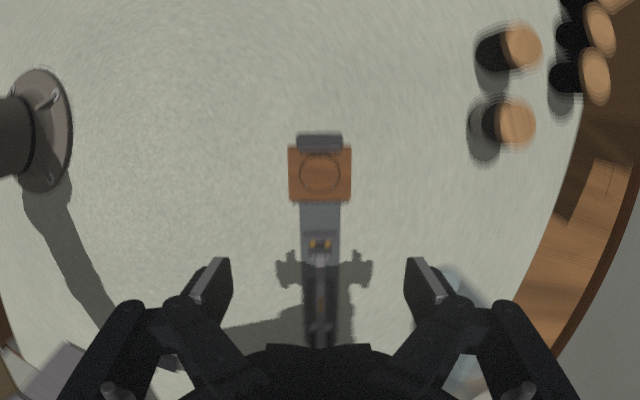

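The wrist view shows the nest with its ring at (320,174). The clamp axis is vertical in the picture, so the tool yaw matches the clamp. I'll take a steady frame and measure the nest.

```bash
cat >> h.py <<'E'
def fray(d,u,v,h):
    a=np.array([u-d['c'][0],v-d['c'][1]]);q=np.hypot(*a);th=q/d['f']
    k=d['R']@np.array([*(a/q*np.sin(th)),np.cos(th)]); return d['p']+k*(h-d['p'][2])/k[2]
E
python3 - <<'E'
from h import *
f=grab('wrist');d=load('wrist');print(r.get_obs()['tcp_pos'])
im=d['frame'];hsv=cv2.cvtColor(im,cv2.COLOR_BGR2HSV)
m=((hsv[...,1]>120)&(hsv[...,0]<18)).astype(np.uint8);m[:, :230]=0;m[:,410:]=0;m[:100]=0;m[260:]=0
n,l,st,ce=cv2.connectedComponentsWithStats(m);k=1+st[1:,4].argmax();print(st[k],ce[k])
v,u=np.where(l==k)
P=np.array([fray(d,a,b,.03) for a,b in zip(u,v)]);print('blk',cv2.minAreaRect((P[:,:2]*1000).astype(np.float32)))
# rectified local map at z=.03, 0.5 mm/px about the guess, for the ring
g=np.array([.536,.040]);X=np.array([.968,.25]);Y=np.array([-.25,.968])
N=np.mgrid[-40:40.1:.25,-40:40.1:.25]; 
pts=np.stack([g[0]+(N[1]*X[0]-N[0]*Y[0])/1000,g[1]+(N[1]*X[1]-N[0]*Y[1])/1000,np.full(N[0].shape,.03)],-1)
c=(pts-d['p'])@d['R'];th=np.arctan2(np.hypot(c[...,0],c[...,1]),c[...,2]);ph=np.arctan2(c[...,1],c[...,0])
mp=lambda q,i:(d['c'][i]+d['f']*th*q(ph)).astype(np.float32)
rec=cv2.remap(im,mp(np.cos,0),mp(np.sin,1),cv2.INTER_CUBIC);rec=cv2.resize(rec,(480,480))
gr=cv2.GaussianBlur(cv2.cvtColor(rec,cv2.COLOR_BGR2GRAY),(9,9),0)
C=cv2.HoughCircles(gr,cv2.HOUGH_GRADIENT,1,100,param1=40,param2=12,minRadius=140,maxRadius=172)
if C is not None:
  for x,y,R_ in C[0][:3]:
    a,b=(x-240)/6,(240-y)/6;print('ring',a,b,R_/6,g+(a*X+b*Y)/1000)
  cv2.circle(rec,(int(C[0][0][0]),int(C[0][0][1])),int(C[0][0][2]),(0,255,0),1)
cv2.imwrite('pics/rec.png',rec)
E
```

```text
[0.53322388 0.0454783  0.2824713 ]
[ 289  157   62   51 1088] [321.37224265 188.07628676]
blk ((536.5424194335938, 38.890708923339844), (77.42627716064453, 64.86233520507812), 14.704155921936035)
```

View pics/rec.png

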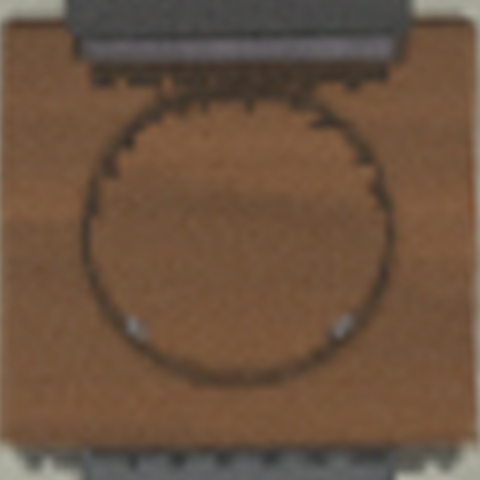

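The ring centre is at about (238,229) in the rectified view, with radius 25.5 mm against 26 mm expected. The fixed jaw edge agrees, so the nest is near (0.5353, 0.0411). Next I go to the lid.

>>> send_rows(deltas=[{"dx": -12,"dy": 38,"dz": 0,"rx": 0,"ry": 0,"rz": 0},{"dx": -24,"dy": 76,"dz": 0,"rx": 0,"ry": 0,"rz": 0},{"dx": -36,"dy": 114,"dz": -10,"rx": 0,"ry": 0,"rz": 0},{"dx": -48,"dy": 152,"dz": -20,"rx": 0,"ry": 0,"rz": 0},{"dx": -60,"dy": 188,"dz": -30,"rx": 0,"ry": 0,"rz": 0}])

```text
clock: 2.28
tcp_pos: [0.4745, 0.2284, 0.2519]
orientation: [1.926, 2.481, 0.0]
contact_force: [1.2, 0.4, 0.2]
grip_width: 0.0852
gripper_force: 0.0
```

>>> send_rows(deltas=[{"dx": -10,"dy": 34,"dz": -20,"rx": 0,"ry": 0,"rz": 0},{"dx": -20,"dy": 68,"dz": -40,"rx": 0,"ry": 0,"rz": 0},{"dx": -30,"dy": 100,"dz": -60,"rx": 0,"ry": 0,"rz": 0},{"dx": -30,"dy": 100,"dz": -90,"rx": 0,"ry": 0,"rz": 0},{"dx": -30,"dy": 100,"dz": -100,"rx": 0,"ry": 0,"rz": 0}])

```text
clock: 2.7
tcp_pos: [0.4426, 0.3276, 0.1486]
orientation: [-1.919, -2.485, 0.008]
contact_force: [-0.1, -1.1, -0.5]
grip_width: 0.0852
gripper_force: 0.0
```

>>> send_rows(deltas=[{"dx": 0,"dy": 0,"dz": 0,"rx": 0,"ry": 0,"rz": 0},{"dx": 0,"dy": 0,"dz": 0,"rx": 0,"ry": 0,"rz": 0},{"dx": 0,"dy": 0,"dz": 0,"rx": 0,"ry": 0,"rz": 0},{"dx": 0,"dy": 0,"dz": 0,"rx": 0,"ry": 0,"rz": 0}])

```text
clock: 3.03
tcp_pos: [0.4464, 0.3271, 0.1539]
orientation: [1.926, 2.481, 0.004]
contact_force: [0.2, -0.3, 0.2]
grip_width: 0.0849
gripper_force: 0.0
```

Run:
```python
from h import *
f=grab('wrist');d=load('wrist');print(r.get_obs()['tcp_pos'],r.get_obs()['orientation'])
im=d['frame'];cv2.imwrite('pics/w2.png',im);hsv=cv2.cvtColor(im,cv2.COLOR_BGR2HSV)
m=((hsv[...,1]>90)&(hsv[...,0]<22)&(hsv[...,2]>90)).astype(np.uint8)
n,l,st,ce=cv2.connectedComponentsWithStats(m)
for k in range(1,n):
    if st[k,4]>150:
        v,u=np.where(l==k);print(st[k],ce[k],fray(d,*ce[k],.018).round(4),)
        P=np.array([fray(d,a,b,.018) for a,b in zip(u,v)]);print((P[:,:2].min(0)+P[:,:2].max(0))/2,np.ptp(P[:,:2],0))
```

```text
[0.44618653 0.32721996 0.1538241 ] [1.92526575 2.48097446 0.00366527]
[ 156   37   58   63 2482] [184.83642224  66.62087027] [0.2997 0.4176 0.018 ]
[0.29840728 0.41675981] [0.05871741 0.05842271]
[ 547   55   38   53 1204] [563.28571429  80.05315615] [0.6676 0.5223 0.018 ]
[0.67206986 0.5218657 ] [0.06051578 0.05898337]
[ 526  153   43   62 2083] [546.80172828 183.13058089] [0.6829 0.4074 0.018 ]
[0.68610234 0.40675409] [0.06922341 0.06831316]
[ 283  162   65   65 3194] [315.55760802 193.90137758] [0.4429 0.331  0.018 ]
[0.44311658 0.33019092] [0.05757078 0.05886223]
[609 285  31  46 811] [624.10604192 306.61528977] [1.023  0.2736 0.018 ]
[1.02302173 0.26971343] [0.11252571 0.09307511]
[ 542  294   39   49 1288] [560.13431677 317.46661491] [0.8276 0.2441 0.018 ]
[0.82829244 0.24074353] [0.0983483  0.08348578]
```

View pics/w2.png

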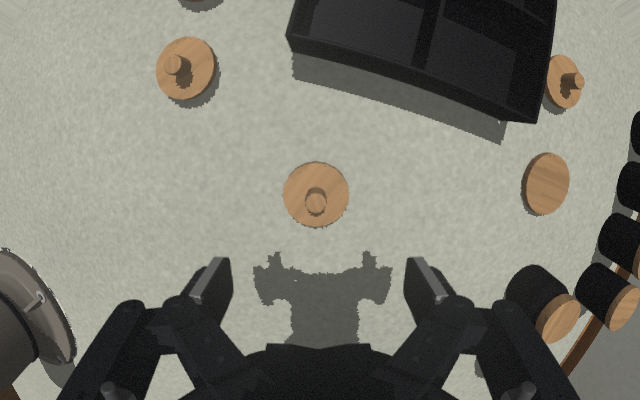

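The wrist view shows the lid with its flange centred at (316,194), and the knob stands between the open fingers. I'm descending to grip it.

>>> send_rows(deltas=[{"dx": -2,"dy": 2,"dz": -35,"rx": 0,"ry": 0,"rz": 0},{"dx": -2,"dy": 2,"dz": -70,"rx": 0,"ry": 0,"rz": 0},{"dx": -2,"dy": 2,"dz": -100,"rx": 0,"ry": 0,"rz": 0},{"dx": -2,"dy": 2,"dz": -115,"rx": 0,"ry": 0,"rz": 0},{"dx": -2,"dy": 2,"dz": -120,"rx": 0,"ry": 0,"rz": 0}])

```text
clock: 3.5
tcp_pos: [0.4423, 0.3281, 0.0305]
orientation: [-1.924, -2.483, 0.005]
contact_force: [-0.1, 0.4, 0.5]
grip_width: 0.0851
gripper_force: 0.0
```

>>> send_rows(deltas=[{"dx": 0,"dy": 0,"dz": 0,"rx": 0,"ry": 0,"rz": 0},{"dx": 0,"dy": 0,"dz": 0,"rx": 0,"ry": 0,"rz": 0}])

```text
clock: 3.67
tcp_pos: [0.4438, 0.3301, 0.0336]
orientation: [1.924, 2.483, 0.003]
contact_force: [0.1, 0.7, 0.3]
grip_width: 0.085
gripper_force: 0.0
```

>>> send_rows(deltas=[{"dx": 0,"dy": 0,"dz": 0,"rx": 0,"ry": 0,"rz": 0},{"dx": 0,"dy": 0,"dz": 0,"rx": 0,"ry": 0,"rz": 0},{"dx": 0,"dy": 0,"dz": 0,"rx": 0,"ry": 0,"rz": 0},{"dx": 0,"dy": 0,"dz": 0,"rx": 0,"ry": 0,"rz": 0},{"dx": 0,"dy": 0,"dz": 0,"rx": 0,"ry": 0,"rz": 0}], jaw=12, newtons=40)

```text
clock: 4.08
tcp_pos: [0.4431, 0.3297, 0.0328]
orientation: [1.924, 2.484, 0.001]
contact_force: [0.0, 0.3, 0.5]
grip_width: 0.025
gripper_force: 0.0
```

>>> send_rows(deltas=[{"dx": 0,"dy": 0,"dz": 0,"rx": 0,"ry": 0,"rz": 0},{"dx": 0,"dy": 0,"dz": 0,"rx": 0,"ry": 0,"rz": 0},{"dx": 0,"dy": 0,"dz": 0,"rx": 0,"ry": 0,"rz": 0}])

```text
clock: 4.33
tcp_pos: [0.443, 0.3296, 0.0328]
orientation: [1.923, 2.484, 0.001]
contact_force: [-1.1, -1.4, 5.7]
grip_width: 0.0164
gripper_force: 38.9
```

>>> send_rows(deltas=[{"dx": 0,"dy": 0,"dz": 15,"rx": 0,"ry": 0,"rz": 0},{"dx": 0,"dy": 0,"dz": 40,"rx": 0,"ry": 0,"rz": 0},{"dx": 0,"dy": 0,"dz": 75,"rx": 0,"ry": 0,"rz": 0},{"dx": 0,"dy": 0,"dz": 110,"rx": 0,"ry": 0,"rz": 0},{"dx": 0,"dy": 0,"dz": 120,"rx": 0,"ry": 0,"rz": 0}])

```text
clock: 4.75
tcp_pos: [0.4444, 0.3316, 0.157]
orientation: [1.922, 2.483, 0.01]
contact_force: [1.0, 1.7, -0.1]
grip_width: 0.0164
gripper_force: 39.1
```

>>> send_rows(deltas=[{"dx": 12,"dy": -37,"dz": 0,"rx": 0,"ry": 0,"rz": 0},{"dx": 24,"dy": -74,"dz": 0,"rx": 0,"ry": 0,"rz": 0},{"dx": 36,"dy": -111,"dz": 0,"rx": 0,"ry": 0,"rz": 0},{"dx": 48,"dy": -148,"dz": 0,"rx": 0,"ry": 0,"rz": 0},{"dx": 58,"dy": -180,"dz": 0,"rx": 0,"ry": 0,"rz": 0}])

```text
clock: 5.17
tcp_pos: [0.5011, 0.1466, 0.1518]
orientation: [1.925, 2.483, -0.002]
contact_force: [0.8, -0.6, 0.3]
grip_width: 0.0164
gripper_force: 39.1
```

>>> send_rows(deltas=[{"dx": 12,"dy": -37,"dz": 0,"rx": 0,"ry": 0,"rz": 0},{"dx": 24,"dy": -74,"dz": -10,"rx": 0,"ry": 0,"rz": 0},{"dx": 34,"dy": -108,"dz": -20,"rx": 0,"ry": 0,"rz": 0},{"dx": 34,"dy": -108,"dz": -30,"rx": 0,"ry": 0,"rz": 0},{"dx": 34,"dy": -108,"dz": -30,"rx": 0,"ry": 0,"rz": 0}])

```text
clock: 5.58
tcp_pos: [0.5337, 0.0383, 0.1199]
orientation: [-1.929, -2.477, 0.005]
contact_force: [-0.7, 1.2, -0.6]
grip_width: 0.0163
gripper_force: 39.1
```

>>> send_rows(deltas=[{"dx": 0,"dy": 0,"dz": 0,"rx": 0,"ry": 0,"rz": 0},{"dx": 0,"dy": 0,"dz": 0,"rx": 0,"ry": 0,"rz": 0},{"dx": 0,"dy": 0,"dz": 0,"rx": 0,"ry": 0,"rz": 0},{"dx": 0,"dy": 0,"dz": 0,"rx": 0,"ry": 0,"rz": 0}])

```text
clock: 5.92
tcp_pos: [0.5349, 0.043, 0.1229]
orientation: [1.92, 2.486, 0.001]
contact_force: [-0.9, -1.1, -1.2]
grip_width: 0.0165
gripper_force: 39.1
```

Run:
```python
from h import *
o=r.get_obs();p=np.array(o['tcp_pos']);print(p,o['contact_force'],o['grip_width'])
X=np.array([.968,.25]);Y=np.array([-.25,.968])
f=grab('wrist');d=load('wrist');im=d['frame'];cv2.imwrite('pics/w3.png',cv2.resize(im[120:360,180:460],None,fx=2.5,fy=2.5))
hsv=cv2.cvtColor(im,cv2.COLOR_BGR2HSV)
m=((hsv[...,1]>90)&(hsv[...,0]<22)&(hsv[...,2]>90)).astype(np.uint8)
n,l,st,ce=cv2.connectedComponentsWithStats(m)
for k in range(1,n):
    if st[k,4]>150 and abs(ce[k][0]-320)<120: print(st[k],ce[k])
for nm in('top','scene'):
    f=grab(nm);d=load(nm);w=cloud(d);hsv=cv2.cvtColor(d['frame'],cv2.COLOR_BGR2HSV)
    q=w[(np.hypot(w[...,0]-p[0],w[...,1]-p[1])<.05)&(hsv[...,1]>70)&(hsv[...,0]<25)&(w[...,2]>.06)]
    print(nm,len(q)); 
    if len(q): 
        L=(q[:,:2]-p[:2])@np.c_[X,Y]; print((L.max(0)+L.min(0))/2*1000,np.ptp(L,0)*1000,np.percentile(q[:,2],[5,50,95]))
```

```text
[0.53493383 0.04304386 0.12292295] [-0.90758361 -1.06156159 -1.16544724] 0.01646809449366817
[ 263  173  110  127 8683] [318.10963953 228.48658298]
top 0
scene 199
[-0.79126774 -8.06374569] [57.83397186 49.99825902] [0.10168363 0.10845807 0.13212598]
```

View pics/w3.png

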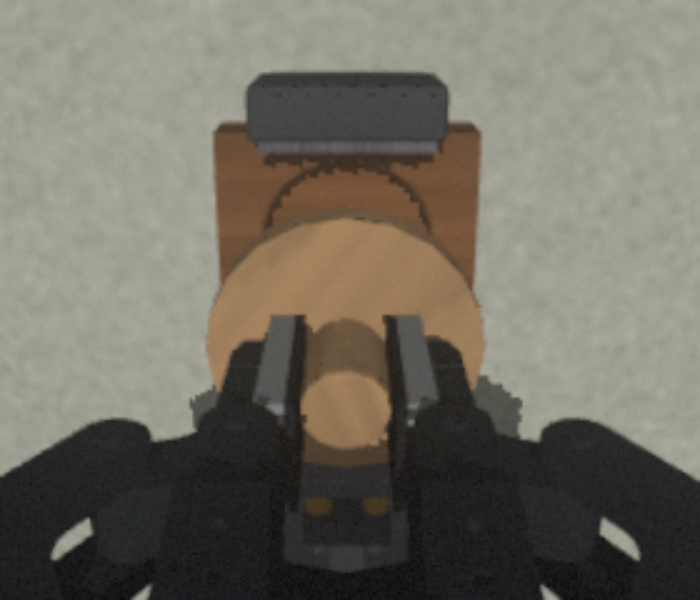

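The wrist crop shows the lid held level over the nest. The flange's far edge is at crop (345,218) and its widest span is 207–484. The pocket's far rim is at about (348,167). I'll compare these positions.

Run:
```python
from h import *
d=load('wrist');p=np.array([.53493,.04304]);A=np.c_[[.968,.25],[-.25,.968]]
def q(x,y,h): return ((fray(d,180+x/2.5-.3,120+y/2.5-.3,h)[:2]-p)@A*1000).round(1)
print('flange far',q(345,218,.108),'L',q(207,335,.106),'R',q(484,335,.106))
print('rim far',q(348,167,.03),'rim L',q(265,225,.03),'R',q(430,225,.03),'block L',q(213,123,.03),q(480,123,.03))
print('jaw front top edge',q(347,141,.046),q(347,152,.046),'back',q(347,73,.046))
print('knob top',q(345,373,.132),q(345,448,.132),q(302,410,.132),q(391,410,.132))
```

```text
flange far [-0.9 29.9] L [-30.4   3. ] R [29.   3.1]
rim far [ 0.1 21.7] rim L [-25.1   3.5] R [25.3  3.6] block L [-39.9  35.1] [39.2 35.4]
jaw front top edge [-0.3 32.8] [-0.2 29.7] back [-0.3 51.6]
knob top [-0.8  8.4] [-0.8 -7.9] [-8.7  0.5] [7.6 0.5]
```

>>> send_rows(deltas=[{"dx": 1.3,"dy": -2.2,"dz": -20,"rx": 0,"ry": 0,"rz": 0},{"dx": 1.3,"dy": -2.2,"dz": -40,"rx": 0,"ry": 0,"rz": 0},{"dx": 1.3,"dy": -2.2,"dz": -54,"rx": 0,"ry": 0,"rz": 0},{"dx": 1.3,"dy": -2.2,"dz": -54,"rx": 0,"ry": 0,"rz": 0},{"dx": 1.3,"dy": -2.2,"dz": -54,"rx": 0,"ry": 0,"rz": 0}])

```text
clock: 6.48
tcp_pos: [0.5357, 0.0396, 0.0681]
orientation: [-1.922, -2.484, 0.001]
contact_force: [0.2, -0.2, -0.1]
grip_width: 0.0163
gripper_force: 39.1
```

>>> send_rows(deltas=[{"dx": 0,"dy": 0,"dz": -2,"rx": 0,"ry": 0,"rz": 0},{"dx": 0,"dy": 0,"dz": -4,"rx": 0,"ry": 0,"rz": 0},{"dx": 0,"dy": 0,"dz": -6,"rx": 0,"ry": 0,"rz": 0},{"dx": 0,"dy": 0,"dz": -8,"rx": 0,"ry": 0,"rz": 0},{"dx": 0,"dy": 0,"dz": -8,"rx": 0,"ry": 0,"rz": 0}])

```text
clock: 6.9
tcp_pos: [0.5361, 0.0393, 0.0603]
orientation: [1.924, 2.484, -0.0]
contact_force: [-0.0, -0.2, -0.5]
grip_width: 0.0167
gripper_force: 39.1
```

>>> send_rows(deltas=[{"dx": 0,"dy": 0.5,"dz": -2,"rx": 0,"ry": 0,"rz": 0},{"dx": 0,"dy": 0.5,"dz": -4,"rx": 0,"ry": 0,"rz": 0},{"dx": 0,"dy": 0.5,"dz": -5.5,"rx": 0,"ry": 0,"rz": 0},{"dx": 0,"dy": 0.5,"dz": -5.5,"rx": 0,"ry": 0,"rz": 0}])

```text
clock: 7.23
tcp_pos: [0.5361, 0.0399, 0.0548]
orientation: [-1.923, -2.484, 0.0]
contact_force: [0.2, -0.8, 0.8]
grip_width: 0.0161
gripper_force: 39.3
```

>>> send_rows(deltas=[{"dx": 0,"dy": 0,"dz": 0,"rx": 0,"ry": 0,"rz": 0},{"dx": 0,"dy": 0,"dz": 0,"rx": 0,"ry": 0,"rz": 0},{"dx": 0,"dy": 0,"dz": 0,"rx": 0,"ry": 0,"rz": 0},{"dx": 0,"dy": 0,"dz": 0,"rx": 0,"ry": 0,"rz": 0},{"dx": 0,"dy": 0,"dz": 0,"rx": 0,"ry": 0,"rz": 0}], jaw=50)

```text
clock: 7.65
tcp_pos: [0.5362, 0.0398, 0.0548]
orientation: [-1.924, -2.484, -0.0]
contact_force: [-1.0, 0.5, 0.3]
grip_width: 0.0501
gripper_force: 0.0
```

>>> send_rows(deltas=[{"dx": 0,"dy": 0,"dz": 10,"rx": 0,"ry": 0,"rz": 0},{"dx": 0,"dy": 0,"dz": 40,"rx": 0,"ry": 0,"rz": 0},{"dx": 0,"dy": 0,"dz": 80,"rx": 0,"ry": 0,"rz": 0},{"dx": 0,"dy": 0,"dz": 120,"rx": 0,"ry": 0,"rz": 0},{"dx": 0,"dy": 0,"dz": 160,"rx": 0,"ry": 0,"rz": 0}])

```text
clock: 8.07
tcp_pos: [0.5355, 0.0401, 0.2172]
orientation: [-1.922, -2.484, -0.0]
contact_force: [0.9, -0.3, 0.4]
grip_width: 0.0502
gripper_force: 0.0
```

>>> send_rows(deltas=[{"dx": 0,"dy": 0,"dz": 10,"rx": 0,"ry": 0,"rz": 0},{"dx": 0,"dy": 0,"dz": 10,"rx": 0,"ry": 0,"rz": 0},{"dx": 0,"dy": 0,"dz": 10,"rx": 0,"ry": 0,"rz": 0},{"dx": 0,"dy": 0,"dz": 10,"rx": 0,"ry": 0,"rz": 0},{"dx": 0,"dy": 0,"dz": 10,"rx": 0,"ry": 0,"rz": 0}], jaw=0)

```text
clock: 8.48
tcp_pos: [0.535, 0.0395, 0.2231]
orientation: [-1.922, -2.482, 0.003]
contact_force: [-0.6, 0.2, 0.5]
grip_width: 0.0001
gripper_force: 0.0
```

Run:
```python
from h import *
o=r.get_obs();p=np.array(o['tcp_pos']);print(p,o['contact_force'],o['grip_width'])
A=np.c_[[.968,.25],[-.25,.968]];n=np.array([.5353,.0411])
f=grab('wrist');im=f['frame'];cv2.imwrite('pics/w4.png',cv2.resize(im[100:380,180:460],None,fx=2,fy=2))
for nm in('top','scene'):
    grab(nm);d=load(nm);w=cloud(d);L=(w[...,:2]-n)@A;z=w[...,2];hsv=cv2.cvtColor(d['frame'],cv2.COLOR_BGR2HSV)
    for lab,m in(('flange',(np.hypot(L[...,0],L[...,1])<.04)&(z>.0355)&(z<.046)&(hsv[...,1]>70)),('knob',(np.hypot(L[...,0],L[...,1])<.03)&(z>.056)),
      ('bar',(abs(L[...,0])<.04)&(L[...,1]<-.155)&(L[...,1]>-.2)&(z>.160)&(z<.185)),):
        q=L[m]*1000
        if len(q):print(nm,lab,len(q),((q.max(0)+q.min(0))/2).round(1),q.mean(0).round(1),np.ptp(q,0).round(1),np.percentile(z[m],[5,50,95]).round(4))
```

```text
[0.53503536 0.03952544 0.22312392] [-0.60292326  0.16093045  0.50936991] 0.00010781213999192898
top flange 9 [-13.1  26.7] [-10.8  26.2] [31.4  5.7] [0.037  0.0389 0.0415]
top knob 509 [-0.3 -0.2] [-0.1 -0.3] [58.8 59.3] [0.5745 0.5833 0.606 ]
top bar 64 [   0.3 -175.3] [  -0.2 -175.3] [49.1 13. ] [0.1692 0.1751 0.1808]
scene flange 182 [-1.1 -2.1] [ 1.1 -6.2] [62.8 69. ] [0.036  0.0397 0.044 ]
scene knob 762 [-0.1 -0.4] [ 0.7 -5.2] [58.1 58.3] [0.222  0.3123 0.6009]
scene bar 86 [   1.5 -177.3] [   1.5 -178.3] [48.9 17.2] [0.1632 0.1718 0.1769]
```

View pics/w4.png

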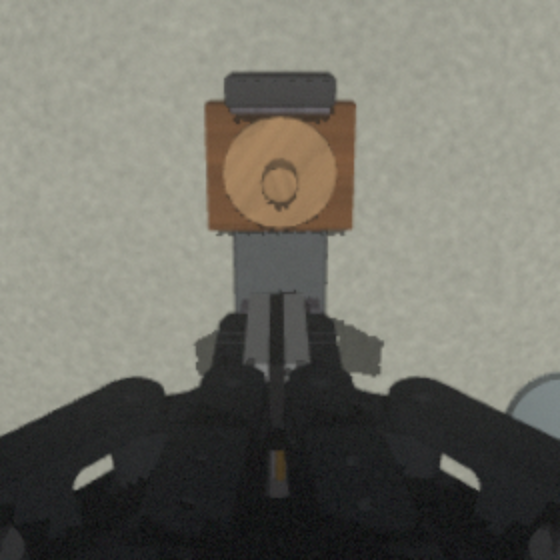

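The lid is seated and centred: its flange top is at 0.0397 m, with the knob up. Next I bring the closed fingers down on the +y side of the crossbar.

>>> send_rows(deltas=[{"dx": 9,"dy": -35,"dz": 0,"rx": 0,"ry": 0,"rz": 0},{"dx": 18,"dy": -70,"dz": 0,"rx": 0,"ry": 0,"rz": 0},{"dx": 27,"dy": -105,"dz": 0,"rx": 0,"ry": 0,"rz": 0},{"dx": 36.5,"dy": -138.7,"dz": 0,"rx": 0,"ry": 0,"rz": 0},{"dx": 36.5,"dy": -138.7,"dz": 0,"rx": 0,"ry": 0,"rz": 0}])

```text
clock: 9.05
tcp_pos: [0.5732, -0.1081, 0.2235]
orientation: [1.936, 2.473, -0.005]
contact_force: [-0.6, -0.8, 0.1]
grip_width: -0.0004
gripper_force: 0.0
```

>>> send_rows(deltas=[{"dx": 0,"dy": 0,"dz": -10,"rx": 0,"ry": 0,"rz": 0},{"dx": 0,"dy": 0,"dz": -25,"rx": 0,"ry": 0,"rz": 0},{"dx": 0,"dy": 0,"dz": -40,"rx": 0,"ry": 0,"rz": 0},{"dx": 0,"dy": 0,"dz": -55,"rx": 0,"ry": 0,"rz": 0},{"dx": 0,"dy": 0,"dz": -60,"rx": 0,"ry": 0,"rz": 0}])

```text
clock: 9.47
tcp_pos: [0.5707, -0.0969, 0.1616]
orientation: [-1.918, -2.483, 0.003]
contact_force: [-0.2, -0.0, 0.2]
grip_width: -0.0001
gripper_force: 0.0
```

>>> send_rows(deltas=[{"dx": 0,"dy": 0,"dz": 0,"rx": 0,"ry": 0,"rz": 0},{"dx": 0,"dy": 0,"dz": 0,"rx": 0,"ry": 0,"rz": 0},{"dx": 0,"dy": 0,"dz": 0,"rx": 0,"ry": 0,"rz": 0}])

```text
clock: 9.72
tcp_pos: [0.5732, -0.0982, 0.1655]
orientation: [1.922, 2.484, 0.001]
contact_force: [0.9, 0.7, -0.1]
grip_width: 0.0
gripper_force: 0.0
```

>>> send_rows(deltas=[{"dx": 1.5,"dy": -6,"dz": 0,"rx": 0,"ry": 0,"rz": 0},{"dx": 3,"dy": -12,"dz": 0,"rx": 0,"ry": 0,"rz": 0},{"dx": 4,"dy": -16,"dz": 0,"rx": 0,"ry": 0,"rz": 0},{"dx": 4,"dy": -16,"dz": 0,"rx": 0,"ry": 0,"rz": 0}])

```text
clock: 10.05
tcp_pos: [0.5772, -0.116, 0.1653]
orientation: [1.925, 2.481, 0.001]
contact_force: [0.1, 2.5, 1.7]
grip_width: -0.0001
gripper_force: 0.9
```

>>> send_rows(deltas=[{"dx": 1,"dy": -4,"dz": 0,"rx": 0,"ry": 0,"rz": 0},{"dx": 2,"dy": -8,"dz": 0,"rx": 0,"ry": 0,"rz": 0},{"dx": 2.5,"dy": -10,"dz": 0,"rx": 0,"ry": 0,"rz": 0},{"dx": 2.5,"dy": -10,"dz": 0,"rx": 0,"ry": 0,"rz": 0}])

```text
clock: 10.38
tcp_pos: [0.5794, -0.1248, 0.165]
orientation: [-1.924, -2.484, -0.001]
contact_force: [-0.8, 3.7, 3.4]
grip_width: 0.0002
gripper_force: 1.8
```

>>> send_rows(deltas=[{"dx": 1,"dy": -4,"dz": 0,"rx": 0,"ry": 0,"rz": 0},{"dx": 2,"dy": -8,"dz": 0,"rx": 0,"ry": 0,"rz": 0},{"dx": 2.5,"dy": -10,"dz": 0,"rx": 0,"ry": 0,"rz": 0},{"dx": 2.5,"dy": -10,"dz": 0,"rx": 0,"ry": 0,"rz": 0}])

```text
clock: 10.72
tcp_pos: [0.5821, -0.135, 0.1649]
orientation: [1.923, 2.483, 0.001]
contact_force: [-0.7, 3.7, 2.3]
grip_width: -0.0002
gripper_force: 1.8
```

>>> send_rows(deltas=[{"dx": 1,"dy": -4,"dz": 0,"rx": 0,"ry": 0,"rz": 0},{"dx": 2,"dy": -7,"dz": 0,"rx": 0,"ry": 0,"rz": 0},{"dx": 2,"dy": -7,"dz": 0,"rx": 0,"ry": 0,"rz": 0}])

```text
clock: 10.97
tcp_pos: [0.5836, -0.1412, 0.1645]
orientation: [-1.922, -2.483, -0.001]
contact_force: [0.2, 4.5, 1.3]
grip_width: -0.0001
gripper_force: 2.2
```

```bash
cat > pad.py <<'E'
from h import *
A=np.c_[[.968,.25],[-.25,.968]];n=np.array([.5353,.0411])
o=r.get_obs();p=np.array(o['tcp_pos']);print('t',o['clock'],'tcpL',((p[:2]-n)@A*1000).round(1),'F',np.array(o['contact_force']).round(1))
for nm in('top','scene'):
    grab(nm);d=load(nm);w=cloud(d);L=(w[...,:2]-n)@A*1000;z=w[...,2]
    m=(abs(L[...,0])<26)&(L[...,1]<-26)&(L[...,1]>-125)&(z>.035)&(z<.053)
    q=L[m]
    if len(q): print(nm,'jaw body',len(q),'front',np.percentile(q[abs(q[:,0])<20][:,1],[50,90,95,99,100]).round(1))
    hsv=cv2.cvtColor(d['frame'],cv2.COLOR_BGR2HSV)
    m=(abs(L[...,0])<25)&(L[...,1]<-20)&(L[...,1]>-125)&(hsv[...,1]>150)&(hsv[...,0]>14)&(hsv[...,0]<30)&(z>.03)&(z<.07)
    if m.any(): print(nm,'gold',L[m].mean(0).round(1),m.sum())
E
python3 pad.py
```

```text
t 10.9667 tcpL [   1.2 -188.5] F [0.2 4.5 1.3]
top jaw body 123 front [-83.9 -31.8 -28.5 -26.3 -26. ]
scene jaw body 137 front [-92.8 -72.7 -68.3 -30.4 -28.6]
scene gold [  3.3 -63.8] 6
```

>>> send_rows(deltas=[{"dx": -3,"dy": 12,"dz": 0,"rx": 0,"ry": 0,"rz": 0},{"dx": -6,"dy": 24,"dz": 0,"rx": 0,"ry": 0,"rz": 0},{"dx": -8,"dy": 31,"dz": 0,"rx": 0,"ry": 0,"rz": 0},{"dx": -8,"dy": 31,"dz": 0,"rx": 0,"ry": 0,"rz": 0},{"dx": -8,"dy": 31,"dz": 0,"rx": 0,"ry": 0,"rz": 0}])

```text
clock: 11.48
tcp_pos: [0.5754, -0.1106, 0.1649]
orientation: [1.922, 2.485, -0.001]
contact_force: [0.5, -0.5, 0.0]
grip_width: 0.0003
gripper_force: 0.0
```

>>> send_rows(deltas=[{"dx": 2.5,"dy": -10,"dz": 0,"rx": 0,"ry": 0,"rz": 0},{"dx": 5,"dy": -19,"dz": 0,"rx": 0,"ry": 0,"rz": 0},{"dx": 7,"dy": -26,"dz": 0,"rx": 0,"ry": 0,"rz": 0},{"dx": 8,"dy": -32,"dz": 0,"rx": 0,"ry": 0,"rz": 0},{"dx": 8,"dy": -32,"dz": 0,"rx": 0,"ry": 0,"rz": 0}])

```text
clock: 11.9
tcp_pos: [0.584, -0.1414, 0.1648]
orientation: [-1.922, -2.482, -0.005]
contact_force: [-1.2, 7.8, 3.4]
grip_width: -0.0002
gripper_force: 4.0
```

```bash
python3 pad.py
```

```text
t 11.9 tcpL [   1.6 -188.9] F [-1.2  7.8  3.4]
top jaw body 127 front [-79.4 -58.4 -28.7 -26.2 -26. ]
scene jaw body 139 front [-84.  -61.6 -57.5 -26.9 -26.2]
scene gold [  8.5 -55. ] 3
```

>>> send_rows(deltas=[{"dx": -3,"dy": 12,"dz": 0,"rx": 0,"ry": 0,"rz": 0},{"dx": -6,"dy": 24,"dz": 0,"rx": 0,"ry": 0,"rz": 0},{"dx": -8,"dy": 32,"dz": 0,"rx": 0,"ry": 0,"rz": 0},{"dx": -8,"dy": 32,"dz": 0,"rx": 0,"ry": 0,"rz": 0},{"dx": -8,"dy": 32,"dz": 0,"rx": 0,"ry": 0,"rz": 0}])

```text
clock: 12.42
tcp_pos: [0.5755, -0.111, 0.1649]
orientation: [1.922, 2.484, -0.001]
contact_force: [-0.1, -0.5, 0.9]
grip_width: -0.0003
gripper_force: 0.0
```

>>> send_rows(deltas=[{"dx": 2.5,"dy": -10,"dz": 0,"rx": 0,"ry": 0,"rz": 0},{"dx": 5,"dy": -19,"dz": 0,"rx": 0,"ry": 0,"rz": 0},{"dx": 7,"dy": -26,"dz": 0,"rx": 0,"ry": 0,"rz": 0},{"dx": 8,"dy": -32,"dz": 0,"rx": 0,"ry": 0,"rz": 0},{"dx": 8,"dy": -32,"dz": 0,"rx": 0,"ry": 0,"rz": 0}])

```text
clock: 12.83
tcp_pos: [0.584, -0.1414, 0.1648]
orientation: [-1.922, -2.482, -0.005]
contact_force: [-1.3, 7.3, 3.6]
grip_width: -0.0002
gripper_force: 4.1
```

>>> send_rows(deltas=[{"dx": -3,"dy": 12,"dz": 0,"rx": 0,"ry": 0,"rz": 0},{"dx": -6,"dy": 24,"dz": 0,"rx": 0,"ry": 0,"rz": 0},{"dx": -8,"dy": 32,"dz": 0,"rx": 0,"ry": 0,"rz": 0},{"dx": -8,"dy": 32,"dz": 0,"rx": 0,"ry": 0,"rz": 0},{"dx": -8,"dy": 32,"dz": 0,"rx": 0,"ry": 0,"rz": 0}])

```text
clock: 13.25
tcp_pos: [0.5755, -0.1109, 0.1649]
orientation: [1.922, 2.484, -0.001]
contact_force: [-0.7, -0.1, 0.7]
grip_width: -0.0
gripper_force: 0.0
```

>>> send_rows(deltas=[{"dx": 2.5,"dy": -10,"dz": 0,"rx": 0,"ry": 0,"rz": 0},{"dx": 5,"dy": -19,"dz": 0,"rx": 0,"ry": 0,"rz": 0},{"dx": 7,"dy": -26,"dz": 0,"rx": 0,"ry": 0,"rz": 0},{"dx": 8,"dy": -32,"dz": 0,"rx": 0,"ry": 0,"rz": 0},{"dx": 8,"dy": -32,"dz": 0,"rx": 0,"ry": 0,"rz": 0}])

```text
clock: 13.67
tcp_pos: [0.584, -0.1414, 0.1648]
orientation: [-1.922, -2.482, -0.005]
contact_force: [-0.7, 8.6, 2.7]
grip_width: -0.0
gripper_force: 4.0
```

```bash
python3 pad.py
```

```text
t 13.6667 tcpL [   1.5 -188.9] F [-0.7  8.6  2.7]
top jaw body 157 front [-64.1 -39.  -29.5 -27.2 -26.2]
scene jaw body 126 front [-68.2 -44.5 -41.6 -26.6 -26.2]
scene gold [ 12.3 -48.7] 2
```

>>> send_rows(deltas=[{"dx": -3,"dy": 12,"dz": 0,"rx": 0,"ry": 0,"rz": 0},{"dx": -6,"dy": 24,"dz": 0,"rx": 0,"ry": 0,"rz": 0},{"dx": -8,"dy": 32,"dz": 0,"rx": 0,"ry": 0,"rz": 0},{"dx": -8,"dy": 32,"dz": 0,"rx": 0,"ry": 0,"rz": 0},{"dx": -8,"dy": 32,"dz": 0,"rx": 0,"ry": 0,"rz": 0}])

```text
clock: 14.18
tcp_pos: [0.5755, -0.111, 0.1648]
orientation: [1.922, 2.484, -0.001]
contact_force: [0.6, -0.5, 0.2]
grip_width: 0.0
gripper_force: 0.0
```

>>> send_rows(deltas=[{"dx": 1.5,"dy": -6,"dz": 0,"rx": 0,"ry": 0,"rz": 0},{"dx": 3,"dy": -12,"dz": 0,"rx": 0,"ry": 0,"rz": 0},{"dx": 4.5,"dy": -18,"dz": 0,"rx": 0,"ry": 0,"rz": 0},{"dx": 5.5,"dy": -22,"dz": 0,"rx": 0,"ry": 0,"rz": 0},{"dx": 5.5,"dy": -22,"dz": 0,"rx": 0,"ry": 0,"rz": 0}])

```text
clock: 14.6
tcp_pos: [0.5819, -0.1341, 0.1651]
orientation: [1.925, 2.481, 0.001]
contact_force: [-0.2, 3.2, 2.1]
grip_width: 0.0005
gripper_force: 1.6
```

>>> send_rows(deltas=[{"dx": 0.5,"dy": -2,"dz": 0,"rx": 0,"ry": 0,"rz": 0},{"dx": 1,"dy": -4,"dz": 0,"rx": 0,"ry": 0,"rz": 0},{"dx": 1,"dy": -4,"dz": 0,"rx": 0,"ry": 0,"rz": 0}])

```text
clock: 14.85
tcp_pos: [0.5825, -0.1369, 0.1649]
orientation: [1.923, 2.484, 0.001]
contact_force: [0.3, 3.9, 2.6]
grip_width: 0.0001
gripper_force: 2.0
```

>>> send_rows(deltas=[{"dx": 0.5,"dy": -2,"dz": 0,"rx": 0,"ry": 0,"rz": 0},{"dx": 1,"dy": -4,"dz": 0,"rx": 0,"ry": 0,"rz": 0},{"dx": 1.4,"dy": -5.5,"dz": 0,"rx": 0,"ry": 0,"rz": 0},{"dx": 1.4,"dy": -5.5,"dz": 0,"rx": 0,"ry": 0,"rz": 0}])

```text
clock: 15.18
tcp_pos: [0.5836, -0.1413, 0.1646]
orientation: [-1.922, -2.484, -0.002]
contact_force: [-0.0, 5.3, 1.2]
grip_width: 0.0002
gripper_force: 2.7
```

```bash
python3 pad.py
```

```text
t 15.1833 tcpL [   1.1 -188.6] F [-0.   5.3  1.2]
top jaw body 154 front [-59.3 -30.6 -28.6 -26.7 -26.3]
scene jaw body 123 front [-68.2 -37.2 -35.9 -30.9 -28.9]
scene gold [ 12.4 -39.3] 2
```

>>> send_rows(deltas=[{"dx": -3,"dy": 12,"dz": 0,"rx": 0,"ry": 0,"rz": 0},{"dx": -6,"dy": 24,"dz": 0,"rx": 0,"ry": 0,"rz": 0},{"dx": -8,"dy": 31.5,"dz": 0,"rx": 0,"ry": 0,"rz": 0},{"dx": -8,"dy": 31.5,"dz": 0,"rx": 0,"ry": 0,"rz": 0},{"dx": -8,"dy": 31.5,"dz": 0,"rx": 0,"ry": 0,"rz": 0}])

```text
clock: 15.7
tcp_pos: [0.5753, -0.1107, 0.1648]
orientation: [1.922, 2.485, -0.001]
contact_force: [-0.5, 0.0, -0.3]
grip_width: 0.0
gripper_force: 0.0
```

>>> send_rows(deltas=[{"dx": 1.5,"dy": -6,"dz": 0,"rx": 0,"ry": 0,"rz": 0},{"dx": 2.5,"dy": -10,"dz": 0,"rx": 0,"ry": 0,"rz": 0},{"dx": 3.5,"dy": -14,"dz": 0,"rx": 0,"ry": 0,"rz": 0},{"dx": 3.5,"dy": -14,"dz": 0,"rx": 0,"ry": 0,"rz": 0}])

```text
clock: 16.03
tcp_pos: [0.5794, -0.1245, 0.1653]
orientation: [-1.924, -2.482, -0.002]
contact_force: [-2.9, 6.0, 5.1]
grip_width: 0.0002
gripper_force: 3.3
```

>>> send_rows(deltas=[{"dx": 0.5,"dy": -2,"dz": 0,"rx": 0,"ry": 0,"rz": 0},{"dx": 1,"dy": -4,"dz": 0,"rx": 0,"ry": 0,"rz": 0},{"dx": 1,"dy": -4,"dz": 0,"rx": 0,"ry": 0,"rz": 0}])

```text
clock: 16.28
tcp_pos: [0.5801, -0.1272, 0.1654]
orientation: [-1.922, -2.483, -0.003]
contact_force: [-3.8, 7.7, 6.6]
grip_width: 0.0001
gripper_force: 4.5
```

>>> send_rows(deltas=[{"dx": 0.5,"dy": -2,"dz": 0,"rx": 0,"ry": 0,"rz": 0},{"dx": 1,"dy": -4,"dz": 0,"rx": 0,"ry": 0,"rz": 0},{"dx": 1,"dy": -4,"dz": 0,"rx": 0,"ry": 0,"rz": 0},{"dx": 1,"dy": -4,"dz": 0,"rx": 0,"ry": 0,"rz": 0}])

```text
clock: 16.62
tcp_pos: [0.581, -0.1303, 0.1655]
orientation: [-1.92, -2.483, -0.004]
contact_force: [-5.2, 8.7, 8.2]
grip_width: -0.0001
gripper_force: 5.2
```

```bash
python3 pad.py
python3 - <<'E'
import sys;sys.path.insert(0,'.')
from h import *
s=load('scene');cv2.imwrite('pics/s5.png',cv2.resize(s['frame'][205:315,265:345],None,fx=5,fy=5,interpolation=cv2.INTER_CUBIC))
E
```

```text
t 16.6167 tcpL [   1.4 -177.4] F [-5.2  8.7  8.2]
top jaw body 148 front [-59.8 -31.1 -28.4 -27.2 -26.2]
scene jaw body 145 front [-61.1 -34.6 -33.6 -30.9 -27.3]
```

View pics/s5.png

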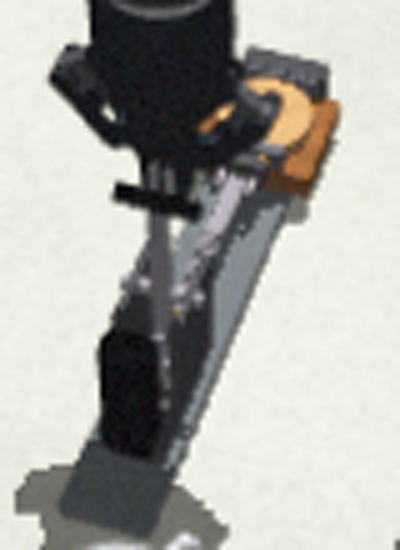

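The crop shows the jaw pressing on the lid and the lever partly pulled. I continue in small steps.

>>> send_rows(deltas=[{"dx": 0.4,"dy": -1.5,"dz": 0,"rx": 0,"ry": 0,"rz": 0},{"dx": 0.8,"dy": -3,"dz": 0,"rx": 0,"ry": 0,"rz": 0},{"dx": 1,"dy": -4,"dz": 0,"rx": 0,"ry": 0,"rz": 0},{"dx": 1,"dy": -4,"dz": 0,"rx": 0,"ry": 0,"rz": 0},{"dx": 1,"dy": -4,"dz": 0,"rx": 0,"ry": 0,"rz": 0}])

```text
clock: 17.13
tcp_pos: [0.5819, -0.1336, 0.1656]
orientation: [-1.919, -2.483, -0.004]
contact_force: [-5.1, 10.9, 9.4]
grip_width: 0.0002
gripper_force: 6.1
```

>>> send_rows(deltas=[{"dx": 0,"dy": 0,"dz": 0,"rx": 0,"ry": 0,"rz": 0},{"dx": 0,"dy": 0,"dz": 0,"rx": 0,"ry": 0,"rz": 0}])

```text
clock: 17.3
tcp_pos: [0.5819, -0.1336, 0.1656]
orientation: [-1.919, -2.483, -0.004]
contact_force: [-5.5, 10.6, 9.3]
grip_width: 0.0
gripper_force: 6.1
```

>>> send_rows(deltas=[{"dx": 0,"dy": 0,"dz": 0,"rx": 0,"ry": 0,"rz": 0}])

```text
clock: 17.38
tcp_pos: [0.5819, -0.1335, 0.1656]
orientation: [-1.919, -2.483, -0.004]
contact_force: [-5.6, 10.4, 9.4]
grip_width: -0.0005
gripper_force: 6.1
```

```bash
python3 pad.py
```

```text
t 17.3833 tcpL [   1.4 -180.7] F [-5.6 10.4  9.4]
top jaw body 162 front [-57.9 -30.2 -28.2 -27.  -26.1]
scene jaw body 136 front [-64.9 -37.4 -33.9 -31.  -28.9]
```

>>> send_rows(deltas=[{"dx": 0.3,"dy": -1,"dz": 0,"rx": 0,"ry": 0,"rz": 0},{"dx": 0.5,"dy": -2,"dz": 0,"rx": 0,"ry": 0,"rz": 0},{"dx": 0.5,"dy": -2,"dz": 0,"rx": 0,"ry": 0,"rz": 0},{"dx": 0.5,"dy": -2,"dz": 0,"rx": 0,"ry": 0,"rz": 0},{"dx": 0.5,"dy": -2,"dz": 0,"rx": 0,"ry": 0,"rz": 0}])

```text
clock: 17.9
tcp_pos: [0.5823, -0.1352, 0.1656]
orientation: [-1.919, -2.483, -0.004]
contact_force: [-5.6, 11.6, 10.5]
grip_width: -0.0
gripper_force: 6.4
```

>>> send_rows(deltas=[{"dx": 0,"dy": 0,"dz": 0,"rx": 0,"ry": 0,"rz": 0},{"dx": 0,"dy": 0,"dz": 0,"rx": 0,"ry": 0,"rz": 0},{"dx": 0,"dy": 0,"dz": 0,"rx": 0,"ry": 0,"rz": 0},{"dx": 0,"dy": 0,"dz": 0,"rx": 0,"ry": 0,"rz": 0},{"dx": 0,"dy": 0,"dz": 0,"rx": 0,"ry": 0,"rz": 0}])

```text
clock: 18.32
tcp_pos: [0.5824, -0.1352, 0.1657]
orientation: [-1.919, -2.483, -0.004]
contact_force: [-6.2, 12.0, 10.8]
grip_width: -0.0001
gripper_force: 6.4
```

```bash
python3 pad.py;python3 - <<'E'
import sys;sys.path.insert(0,'.')
from h import *
s=load('scene');t=load('top');w=cloud(s);A=np.c_[[.968,.25],[-.25,.968]]
L=(w[...,:2]-[.5353,.0411])@A*1000;z=w[...,2];h=cv2.cvtColor(s['frame'],cv2.COLOR_BGR2HSV)
m=(np.hypot(L[...,0],L[...,1])<40)&(h[...,1]>70)&(h[...,0]<25)&(z>.034)&(z<.07);q=L[m];print('lid',np.ptp(q,0),np.percentile(z[m],[20,50,80,98]))
E
```

```text
t 18.3167 tcpL [   1.5 -182.4] F [-6.2 12.  10.8]
top jaw body 157 front [-58.3 -30.4 -28.3 -26.6 -26.2]
scene jaw body 133 front [-65.2 -36.6 -33.5 -30.4 -26.5]
lid [64.5359179  64.60525624] [0.03837208 0.04075327 0.04435589 0.06659875]
```

```bash
python3 -c "
from bench import r
print(r.hand_in())"
```

```text
the job is handed in; nothing more can be done
None
```

I handed the job in with the lid seated knob up in the nest and the trigger still held pulled; the jaw presses it with roughly 21–27 N, estimated from the force on the trigger bar and its travel, at about 18 s on the clock.

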